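# Slide the orange bit case back into the packed row

## Task

Put the orange case away in the rack: pick it up by the black tab at its back and slide it, wedge nose first, from the front into the narrow gap between the blue and the green case, easing them apart, until it is fully home against the back fence. Push gently (under 20 N on any case or the rack), leave every case standing upright and home in the row, let go, and leave the jar, glue bottle and screwdriver alone.

Things in the scene. Friction and masses are not known exactly. Their poses are not given: they have to be found in the camera images.
- rack: Plywood rack fixed to the bench, front (-x) and top open; origin under its base plate, axes as rack_home, which is 8 mm above it. Base plate 122 mm deep, x -61 to +61 mm, 8 mm thick. Rigid side wall, 66 mm high, inner face at y = -66 mm. End plate behind the follower reaches y = +117 mm.
- rack_home (a point): Home point on the rack's floor, 8 mm above the bench. x points into the rack (the way a case slides in), y left across the row, z up. The face of the 50 mm high back fence is at x = +45 mm; the follower's face is at y = +66 mm at rest. A case is fully home when its nose touches the fence: its centre is then at x = 0.
- follower (a joint): Spring-loaded aluminium plate (86 mm deep, 66 mm high) closing the +y end of the row: 0 at rest, grows to at most 0.024 m as the row pushes it to +y. Pushes back with about 0.9 N at 0, rising 0.05 N per mm.
- case_centre (a point): Centre of the orange case's box (35 mm above its underside): 90 mm long (x), 30 thick (y), 70 high; 0.2 kg. x points to its wedge nose, y across, z up: the last 33 mm taper to a blunt 8 mm tip at x = +45 mm. A black grip tab sticks out of its back end, x = -45 to -91 mm. Starts upright on the bench, left or right of the rack.
- case_tab (a point): Grip point on the orange case's black tab, 77 mm behind (-x) the case's centre and 40 mm above the underside. The tab is an upright plate 46 mm long (x), 14 mm thick (y), from 6 to 68 mm above the underside; it stays outside the row when the case is home. Same axes as case_centre.
- case_nose (a point): The blunt tip of the orange case's wedge nose, half-way up: 45 mm ahead (+x) of its centre. Same axes as case_centre.
- case_a1: Grey plain case standing loose in the rack, 90 mm (x) by 28 mm (y) by 70 mm high, about 0.11 kg: the first, next to the rigid side wall (-y). Origin at the centre of its underside, x into the rack, z up. There are a few mm of play beside it, so it can be pushed sideways.
- case_a2: Blue plain case standing loose in the rack, 90 mm (x) by 28 mm (y) by 70 mm high, about 0.11 kg: the second from the rigid wall; the orange case goes at its +y side. Origin at the centre of its underside, x into the rack, z up. There are a few mm of play beside it, so it can be pushed sideways.
- case_b1: Green plain case standing loose in the rack, 90 mm (x) by 28 mm (y) by 70 mm high, about 0.11 kg: the third; the orange case goes at its -y side. Origin at the centre of its underside, x into the rack, z up. There are a few mm of play beside it, so it can be pushed sideways.
- case_b2: Grey plain case standing loose in the rack, 90 mm (x) by 28 mm (y) by 70 mm high, about 0.11 kg: the last, next to the spring-loaded follower (+y). Origin at the centre of its underside, x into the rack, z up. There are a few mm of play beside it, so it can be pushed sideways.
- jar: Bystander: amber jar with white cap, 56 mm wide, 75 mm high, on the bench at the other side of the rack from the orange case. Origin at the centre of its underside.
- glue: Bystander: white glue bottle with red cap, 52 mm wide, 150 mm high, on the bench beyond the rack. Origin at the centre of its underside.
- driver: Bystander: screwdriver lying on the bench beyond the rack, about 200 mm long. Origin under its middle; handle to its -x.
Things that resemble listed ones, but are neither listed nor needed, are in the scene too. Of the things that look like the rack, the largest one is meant. Of the things that look like the part that bears case_centre, the larger one is meant.

How it is judged (in metres and radians):
On the way:
1. the orange case is part-way in from the front, low on the rack's floor, between the blue and the green case (x of case_centre in the frame of rack_home between -0.075 and -0.015 m and z of case_centre in the frame of rack_home between 0.028 and 0.05 m and y of case_centre in the frame of case_a2 above 0.012 m and y of case_centre in the frame of case_b1 below -0.012 m), for 0.05 s.
At the end, for the whole second after the job is handed in: The orange case stands on the rack floor between blue and green (gaps at most 4 mm), within 2.5 mm of home, at rest; it and its four neighbours are upright within 3.4 degrees, it is square to the rack within 3.4 degrees, nose inwards, and the neighbours are home within 8 mm (x of case_centre in the frame of rack_home between -0.0025 and 0.0025 m and z of case_centre in the frame of rack_home between 0.031 and 0.038 m and y of case_centre in the frame of case_a2 between 0.026 and 0.033 m and y of case_centre in the frame of case_b1 between -0.033 and -0.026 m and angle between each of case_centre, case_a1, case_a2, case_b1, case_b2's own z axis and vertical below 0.06 rad and angle between the x axis of case_centre and the x axis of rack_home, either way round below 0.06 rad and linear speed of case below 0.01 m/s and x of case_nose in the frame of rack_home above 0.04 m and x of case_a1 in the frame of rack_home between -0.008 and 0.003 m and x of case_a2 in the frame of rack_home between -0.008 and 0.003 m and x of case_b1 in the frame of rack_home between -0.008 and 0.003 m and x of case_b2 in the frame of rack_home between -0.008 and 0.003 m); the robot touches nothing.
It fails at once if the orange case is pressed against a neighbour or the rack with more than 20 N (contact force between case and case_a1 above 20 N or contact force between case and case_a2 above 20 N or contact force between case and case_b1 above 20 N or contact force between case and case_b2 above 20 N or contact force between case and rack above 20 N).
It fails at once if a case in the row is tipped by more than about 14 degrees (angle between any of case_a1, case_a2, case_b1, case_b2's own z axis and vertical above 0.25 rad).
It fails at once if the jar, the glue bottle or the screwdriver is moved by more than 20 mm (distance of any of jar, glue, driver from where it was at the start of the episode above 0.02 m).
It also fails if it takes over 54 s, if anything falls off the work surface, if the arm or the gripper's body presses on something with over 40 N, if the wrist force passes 120 N, or if a joint passes its speed limit or range.

## Robot

A 6-joint arm with a two-finger parallel gripper is mounted at the origin on the work surface. World frame = base frame: x ahead of the robot, y to its left, z up, the work surface at z = 0. Lengths are in m, angles in degrees, forces in N, time in s.
With the tool pointing down it reaches from about 0.3 to 0.75 m from the base axis. Payload 8.5 kg.
Tool frame: the origin (TCP) lies on the centre line of the jaws, within the pads' length; the fingertips stand env.tips_ahead ahead of it and the grasp point (between the pads) lies 8 mm behind it (env.tips_ahead is the distance from the TCP to the fingertips, in m); z points along the fingers, y is the direction in which the jaws open and shut (so a half turn about z gives the same grasp; the last joint's range is limited). The gripper opens to 85 mm and grips with 20 to 120 N. Pads are 22 mm wide; open, the fingers measure 114 mm over their backs; the gripper's body (76 mm by 85 mm) begins 54 mm behind the grasp point. The pads swing forward as they close: fully open they stand 13 mm farther back than shut.
Start: joints at [-78.856, 21.807, 74.336, -0, 83.858, -12.336], TCP at [0.219, -0.504, 0.242] pointing down, gripper open.
Joint ranges: [-178.18, 178.18], [-50.72, 133.34], [12.68, 142.11], [-81.47, 261.47], [9.98, 163.14], [-165.26, 165.26]. Speed limits (degrees/s): [136.94, 136.94, 180, 180, 180, 180].

## Interface

Orientations are given as a 3x3 rotation matrix whose columns are the frame's x, y, z axes.
In Python, from rig import env gives the robot as it stands.
- The arm moves only by the tool servo_tool, never from a script. Its argument "commands" is a list of rows, each an object with "linear": the shift along the tool's x, y, z in mm, a list of three; "angular": the turn, a rotation vector about the tool's x, y, z in degrees, a list of three; "gripper": the opening, from -1 (shut) to 1 (fully open). In form: [{"linear": [x, y, z], "angular": [rx, ry, rz], "gripper": gripper}, ...]. A call has 1 to 20 rows; each row is the pose to reach, as a shift and turn from the pose commanded when the call began, along the tool's axes at that moment; what a row does not reach only later rows make up. A row lasts 1/10 s, in which the tool goes at most 50 mm and 8.59 degrees, less where a joint would pass 70% of its speed; a pose out of reach is approached as far as the arm can. A call with a gripper value outside its range is refused whole. The fingers move at their own pace and stop on an object; "force" is the grip in N (left out, the last holds). Time passes only in rows, so rows that repeat a pose let the fingers close. It gives the time, the measured TCP pose, the force and the opening at its end, in the units of the state.
- env.observe(): the state, without advancing time (a new reading comes with each control period).
- env.get_image(name): name is "scene" or "top"; returns a dict with "frame" (420x560x3 uint8, blue, green, red), "fx", "fy", "cx", "cy" (pixels), "cam_to_world" (4x4, takes a point from camera to world coordinates). Camera axes: x right, y up, looking along -z (the intrinsics and any distortion apply to the point x, -y, -z); pixel columns grow to the right and rows downward; lengths in m; the calibration is good to about 2 mm. A picture is of the moment at which its call begins. There is no depth.
- env.close_job(): hands the job in, once; it reports no verdict.
Trained networks look in a picture, given as the dict that the camera call returned (one of the last four; its "shot" number tells which), for a name from the list of things; names that differ only in an ending like _2 or _b are one class to them, and where a whole thing is asked for, a point or a joint stands for the part that bears it (a point fixed in the world has none). Each returns a list of dicts, best first, with "confidence" (0 to 1); they miss things now and then, are a little off and sometimes report something else, mostly with a low value. They report only what shows in the picture. A call takes as long as a camera call. They do not tell look-alikes from the thing itself.
- env.trace(picture, query): "pixels" (420x560 bool, what is visible of it) and "extent" ([left, top, right, bottom] in pixels, round what is visible of it).
The state is a dict: "time_s": time; "q": joint angles; "qvel": joint speeds; "joint_efforts": joint torques, N m; "position": TCP position; "tool_rot": TCP orientation; "ft_force": force on the tool from outside, world axes, zero at the start; "wrist_torque": the same for the moment, N m; "grip_width": finger opening in m.
Only numpy, scipy, OpenCV 4.12 (cv2) and the standard library are available. Lean on these libraries where they do the work, as an engineer would, in place of code of your own. Each camera call takes 0.05 s, during which the arm holds its last target.

## Working session

There is one attempt and no reset: what is moved stays moved. The work goes in short steps, Python scripts to look and compute and a tool call to move; the robot and the scene stay as the last step left them, time stands still between calls to the robot, and variables do not carry over. Pictures are saved under pics/ and viewed, and the job is handed in when it is done.

Besides the shell and the picture viewer there is one more tool, called after "Request:" by a JSON object that holds its "fn" and its "kwargs". servo_tool: Moves the arm, as the interface text tells. Its arguments: {"type":"object","properties":{"commands":{"type":"array","items":{"type":"object","properties":{"linear":{"type":"array","items":{"type":"number"}},"angular":{"type":"array","items":{"type":"number"}},"gripper":{"type":"number"}}}},"force":{"type":"number"}},"required":["commands"]}

```bash
ls; mkdir -p pics
cat > h.py <<'E'
import numpy as np, cv2
from rig import env
def shot(n,tag):
    p=env.get_image(n); cv2.imwrite(f'pics/{tag}.png',p['frame']); return p
def ray(p,u,v):
    M=np.array(p['cam_to_world']); d=np.array([(u-p['cx'])/p['fx'],-(v-p['cy'])/p['fy'],-1.])
    return M[:3,3],M[:3,:3]@d
def atz(p,u,v,z):
    o,d=ray(p,u,v); return o+d*(z-o[2])/d[2]
def proj(p,X):
    M=np.array(p['cam_to_world']); c=M[:3,:3].T@(np.array(X)-M[:3,3])
    return np.array([p['cx']+p['fx']*c[0]/-c[2],p['cy']-p['fy']*c[1]/-c[2]])
E
python3 - <<'E'
from h import *
for n in('scene','top'):
    p=shot(n,n+'0'); print([k for k in p if k!='frame'],p['fx'],p['cx'],p['cy'],np.round(p['cam_to_world'],3).tolist())
    for q in ['rack','case_centre','case_a1','case_a2','case_b1','case_b2','follower','jar','glue','driver']:
        for r in env.trace(p,q): print(n,q,round(r['confidence'],2),r['extent'],int(r['pixels'].sum()))
print(env.tips_ahead,env.observe())
E
```

```text
pics
['fx', 'fy', 'cx', 'cy', 'cam_to_world', 'shot'] 428.2779930161153 283.73577658150816 210.46011505200903 [[-0.842, -0.352, 0.408, 1.026], [0.538, -0.519, 0.664, 0.688], [-0.022, 0.779, 0.627, 0.669], [0.0, 0.0, 0.0, 1.0]]
scene rack 0.86 [209.4, 168.5, 289.9, 247.9] 2478
scene rack 0.85 [238.4, 264.3, 311.4, 349.0] 3189
scene rack 0.61 [314.0, 186.4, 381.3, 249.2] 1966
scene case_centre 0.85 [356.3, 303.5, 419.6, 334.9] 1478
scene case_centre 0.74 [215.8, 171.7, 251.9, 191.3] 246
scene case_centre 0.57 [343.1, 246.8, 412.1, 287.3] 1983
scene case_a1 0.92 [220.7, 172.4, 259.3, 194.1] 408
scene case_a1 0.73 [216.5, 169.2, 251.2, 188.4] 207
scene case_a1 0.44 [345.3, 248.7, 412.0, 287.8] 2005
scene case_a2 0.92 [220.7, 172.4, 259.3, 194.1] 408
scene case_a2 0.73 [216.5, 169.2, 251.2, 188.4] 207
scene case_a2 0.44 [345.3, 248.7, 412.0, 287.8] 2005
scene case_b1 0.54 [226.1, 177.7, 267.8, 201.9] 351
scene case_b2 0.54 [226.1, 177.7, 267.8, 201.9] 351
scene follower 0.94 [241.1, 196.9, 274.3, 220.9] 598
scene follower 0.93 [264.6, 300.2, 294.1, 324.9] 526
scene follower 0.75 [352.4, 2
[... 1628 characters left out ...]
60915260e-04,
        8.38614537e+01, -1.23338788e+01]), 'qvel': array([ 0.09228433,  0.02707548, -0.07738055,  0.01495744, -0.01762758,
       -0.07542255]), 'joint_efforts': array([-2.91893688e-03, -4.48335779e+01, -2.31461567e+01, -2.83433346e-04,
        7.02235684e-04,  1.99609639e-05]), 'position': array([ 0.21911337, -0.50441744,  0.24232437]), 'tool_rot': array([[ 9.17219304e-01,  3.98382665e-01, -2.22625625e-05],
       [ 3.98382666e-01, -9.17219301e-01,  7.16360512e-05],
       [ 8.11890899e-06, -7.45749881e-05, -9.99999997e-01]]), 'ft_force': array([0.28409444, 0.34560709, 0.02214597]), 'wrist_torque': array([0.03687488, 0.00703907, 0.01685288]), 'grip_width': 0.08557003513637898}
```

View pictures.

Run:
```python
import cv2
a=cv2.imread('pics/top0.png'); cv2.imwrite('pics/topc.png',cv2.resize(a[95:295,110:440],None,fx=2.4,fy=2.4,interpolation=cv2.INTER_CUBIC))
a=cv2.imread('pics/scene0.png'); cv2.imwrite('pics/scenec.png',cv2.resize(a[120:360,160:430],None,fx=2.5,fy=2.5,interpolation=cv2.INTER_CUBIC))
```

```text
(no output)
```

View pics/topc.png

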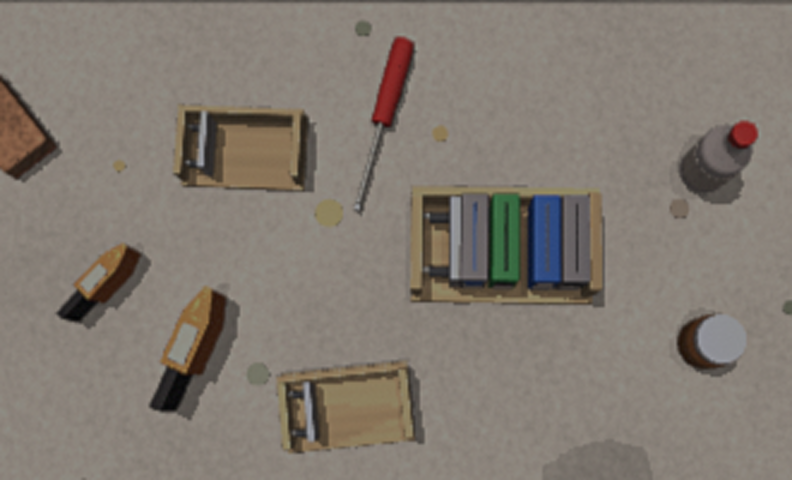

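View pics/scenec.png

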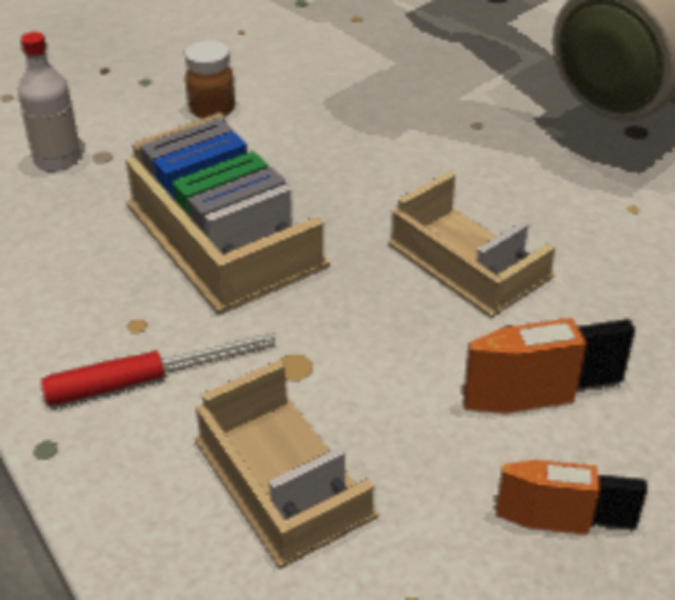

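Run:
```python
import cv2
a=cv2.imread('pics/top0.png'); cv2.imwrite('pics/topr.png',cv2.resize(a[162:232,275:370],None,fx=8,fy=8,interpolation=cv2.INTER_CUBIC))
b=cv2.imread('pics/scene0.png'); cv2.imwrite('pics/scener.png',cv2.resize(b[160:250,200:300],None,fx=6.6,fy=6.6,interpolation=cv2.INTER_CUBIC))
cv2.imwrite('pics/topo.png',cv2.resize(a[190:275,120:220],None,fx=7,fy=7,interpolation=cv2.INTER_CUBIC))
```

```text
(no output)
```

View pics/topr.png

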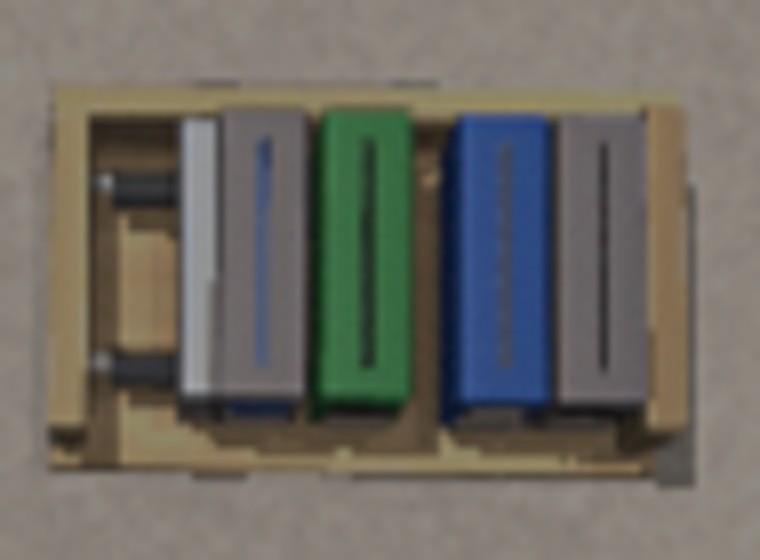

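View pics/scener.png

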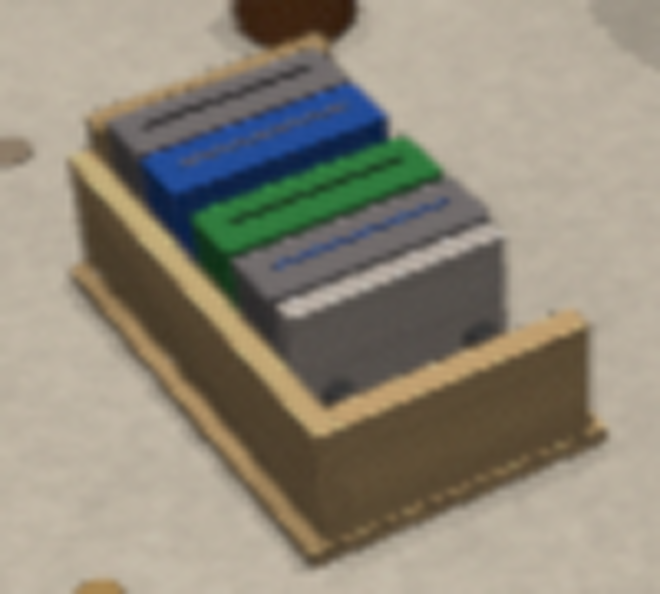

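View pics/topo.png

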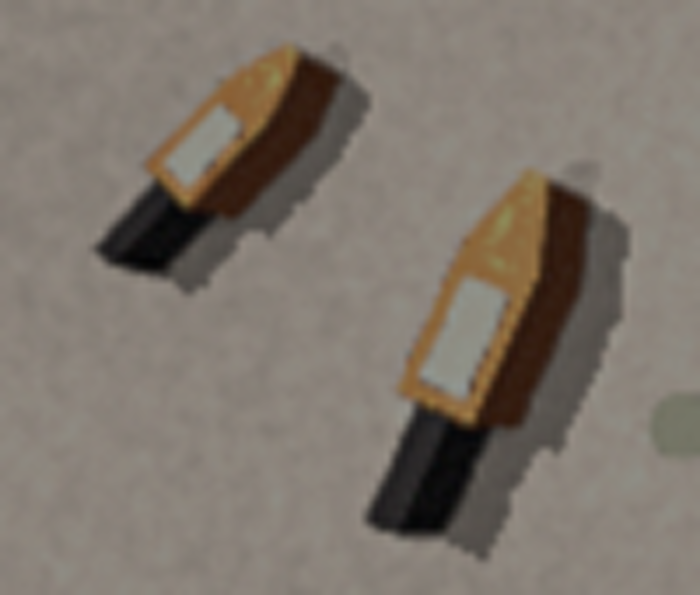

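```bash
cat >> h.py <<'E'
def hull_mask(p,parts,ss=4):
    H,W=p['frame'].shape[:2]; m=np.zeros((H*ss,W*ss),np.uint8)
    for P in parts:
        uv=np.array([proj(p,x) for x in P]); 
        h=cv2.convexHull(((uv+0.5)*ss-0.5).astype(np.float32)); cv2.fillConvexPoly(m,np.round(h*16).astype(np.int32),255,shift=4)
    return cv2.resize(m,(W,H),interpolation=cv2.INTER_AREA)/255.
def prism(xy,z0,z1): return [(x,y,z) for x,y in xy for z in(z0,z1)]
BODY=prism([(-.045,-.015),(-.045,.015),(.012,-.015),(.012,.015),(.045,-.004),(.045,.004)],0,.07)
TAB=prism([(-.091,-.007),(-.091,.007),(-.045,-.007),(-.045,.007)],.006,.068)
def place(P,x,y,yaw,z=0):
    c,s=np.cos(yaw),np.sin(yaw); P=np.array(P); return np.c_[x+c*P[:,0]-s*P[:,1],y+s*P[:,0]+c*P[:,1],P[:,2]+z]
E
cat > m1.py <<'E'
from h import *
from scipy.optimize import minimize
T=env.get_image('top');S=env.get_image('scene')
def c(u,v): return (u+.5)/8-.5+275,(v+.5)/8-.5+162
for n,L in dict(green=[(322,108),(412,108),(320,402),(410,402)],blue=[(460,115),(550,115),(460,405),(550,405)],b2=[(222,108),(306,108),(215,397),(305,397)],a1=[(560,115),(646,112),(560,402),(646,402)]).items():
    X=np.array([atz(T,*c(*q),.078)for q in L])[:,:2]; e=X[:2].mean(0)-X[2:].mean(0); w=X[::2].mean(0)-X[1::2].mean(0)
    print(n,np.round(X.mean(0),4),'len',round(np.linalg.norm(e),4),'w',round(np.linalg.norm(w),4),'yaw',round(np.degrees(np.arctan2(e[1],e[0])),2),round(np.degrees(np.arctan2(-w[0],w[1])),2))
    print('   ',np.round(X,4).tolist())
# orange
data=[]
for p,box in((T,(165,205,212,272)),(S,(340,240,425,296))):
    f=p['frame'].astype(float); hsv=cv2.cvtColor(p['frame'],cv2.COLOR_BGR2HSV)
    l,t,r,b=box; m=np.zeros(f.shape[:2],bool)
    mm=((f[...,2]-f[...,0])>f[...,2]*.45)|(f.max(2)<50)
    m[t:b,l:r]=mm[t:b,l:r]; m=cv2.morphologyEx(m.astype(np.uint8),cv2.MORPH_OPEN,np.ones((2,2)))
    n,lab,st,_=cv2.connectedComponentsWithStats(m); k=1+np.argmax(st[1:,4]); m=(lab==k).astype(np.uint8)
    cs,_=cv2.findContours(m,cv2.RETR_EXTERNAL,cv2.CHAIN_APPROX_NONE); cv2.drawContours(m,cs,-1,1,-1)
    print('mask',m.sum()); data.append((p,m))
def cost(q,which=(0,1)):
    s=0
    for i in which:
        p,m=data[i]; r=hull_mask(p,[place(BODY,*q[:2],q[2]),place(TAB,*q[:2],q[2])]); s+=np.abs(r-m).sum()/m.sum()
    return s
x0=atz(T,187,240,.035)
for wh in((0,),(1,),(0,1)):
    best=None
    for y0 in(-10,-25,-40):
        r=minimize(cost,[x0[0],x0[1],np.radians(y0)],args=(wh,),method='Nelder-Mead',options=dict(initial_simplex=np.array([[x0[0],x0[1],np.radians(y0)]]*4)+np.vstack([np.zeros(3),np.diag([.01,.01,.15])]),xatol=1e-4,fatol=1e-4))
        if best is None or r.fun<best.fun: best=r
    print(wh,np.round(best.x[:2],4),round(np.degrees(best.x[2]),2),best.fun)
for i,(p,m) in enumerate(data):
    r=hull_mask(p,[place(BODY,*best.x[:2],best.x[2]),place(TAB,*best.x[:2],best.x[2])])
    v=cv2.resize(p['frame'],None,fx=6,fy=6); 
    for M,col in((r>.5,(0,255,0)),(m>0,(255,0,255))):
        cs,_=cv2.findContours(cv2.resize(M.astype(np.uint8),None,fx=6,fy=6,interpolation=cv2.INTER_NEAREST),cv2.RETR_EXTERNAL,cv2.CHAIN_APPROX_NONE); cv2.drawContours(v,cs,-1,col,1)
    l,t,rr,b=[(165,205,212,272),(340,240,425,296)][i]; cv2.imwrite(f'pics/fit{i}.png',v[t*6:b*6,l*6:rr*6])
E
python3 m1.py; python3 -c "
import cv2,numpy as np
a=cv2.imread('pics/fit0.png');b=cv2.imread('pics/fit1.png');o=np.zeros((max(a.shape[0],b.shape[0]),a.shape[1]+b.shape[1],3),np.uint8);o[:a.shape[0],:a.shape[1]]=a;o[:b.shape[0],a.shape[1]:]=b;cv2.imwrite('pics/fit.png',o)"
```

```text
green [ 0.6656 -0.0554] len 0.091 w 0.0274 yaw -0.23 0.58
    [[0.7109, -0.0418], [0.7112, -0.0693], [0.62, -0.0416], [0.6203, -0.0688]]
blue [ 0.6645 -0.0975] len 0.0896 w 0.0273 yaw -0.15 0.58
    [[0.7091, -0.0839], [0.7094, -0.1114], [0.6195, -0.0839], [0.6198, -0.111]]
b2 [ 0.666  -0.0237] len 0.0895 w 0.0265 yaw -0.4 0.58
    [[0.7107, -0.0111], [0.7109, -0.0369], [0.6211, -0.0097], [0.6214, -0.037]]
a1 [ 0.6655 -0.1272] len 0.089 w 0.026 yaw -0.36 1.61
    [[0.7094, -0.1144], [0.7105, -0.1406], [0.6208, -0.114], [0.6211, -0.1399]]
mask 584
mask 1771
(0,) [0.5676 0.2622] -22.0 0.4521958098307816
(1,) [0.5709 0.2682] -21.14 0.17733196045216504
(0, 1) [0.5685 0.2643] -21.23 0.7307811651381002
```

View pics/fit.png

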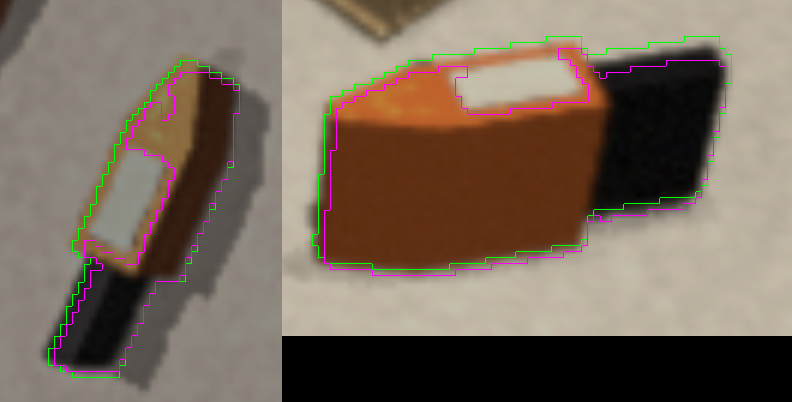

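```bash
cat > m2.py <<'E'
from h import *
from scipy.optimize import minimize
T=env.get_image('top');S=env.get_image('scene')
def fit(q0,pics):
    q=np.array(q0,float)
    for it in range(3):
        data=[]
        for p in pics:
            f=p['frame'].astype(float); r0=hull_mask(p,[place(BODY,*q[:2],q[2]),place(TAB,*q[:2],q[2])])
            near=cv2.dilate((r0>.5).astype(np.uint8),np.ones((9,9)));core=cv2.erode((r0>.5).astype(np.uint8),np.ones((5,5)))
            m=((f[...,2]-f[...,0])>f[...,2]*.33)|(f.max(2)<(55 if p is pics[0] else 75))
            m=((m&(near>0))|(core>0)).astype(float); data.append((p,m))
        def cost(q,wh):
            return sum(np.abs(hull_mask(data[i][0],[place(BODY,*q[:2],q[2]),place(TAB,*q[:2],q[2])])-data[i][1]).sum()/data[i][1].sum() for i in wh)
        for wh in ([(0,),(1,),(0,1)] if it==2 else [(0,1)]):
            r=minimize(cost,q,args=(wh,),method='Nelder-Mead',options=dict(initial_simplex=q+np.vstack([np.zeros(3),np.diag([.006,.006,.08])]),xatol=1e-4,fatol=1e-4))
            if it==2: print(wh,np.round(r.x[:2],4),round(np.degrees(r.x[2]),2),round(r.fun,3))
        q=r.x
    return q
q=fit([.5685,.2643,np.radians(-21.2)],[T,S])
c,s=np.cos(q[2]),np.sin(q[2]); print('tab',q[0]-.077*c,q[1]-.077*s)
E
python3 m2.py
```

```text
(0,) [0.571  0.2655] -21.05 0.086
(1,) [0.5713 0.2649] -21.92 0.05
(0, 1) [0.5709 0.2653] -21.31 0.139
tab 0.4992144582881159 0.2933222469256576
```

Run:
```python
from h import *
T=env.get_image('top');S=env.get_image('scene')
def c(u,v): return (u+.5)/8-.5+275,(v+.5)/8-.5+162
def s(u,v): return (u+.5)/6.6-.5+200,(v+.5)/6.6-.5+160
for n,q,z in(('basefrontL',(50,468),.008),('basefrontR',(650,471),.008),('fence out top L',(55,88),.058),('fence R',(640,92),.058),('fence in L',(95,113),.058),('fence in R',(440,117),.058),('wall in top far',(648,106),.074),('wall in near',(648,430),.074),('wall in near66',(648,430),.066)):
    print(n,np.round(atz(T,*c(*q),z),4))
for n,q,z in(('base front/end',(603,430),.008),('base back/end',(315,555),.008),('base back far',(75,272),.008),('endplate top front',(583,322),.058),('blue front L top',(388,124),.078),('green front',(440,175),.078),('green back', (193,210),.078),('blue back',(145,158),.078),('blue back r',(175,195),.078),('green back r',(232,258),.078)):
    print('S',n,np.round(atz(S,*s(*q),z),4))
```

```text
basefrontL [0.6065 0.0418 0.008 ]
basefrontR [ 0.6079 -0.1522  0.008 ]
fence out top L [0.7212 0.0408 0.058 ]
fence R [ 0.7214 -0.142   0.058 ]
fence in L [0.7133 0.0281 0.058 ]
fence in R [ 0.7129 -0.0798  0.058 ]
wall in top far [ 0.7133 -0.1419  0.074 ]
wall in near [ 0.6131 -0.1411  0.074 ]
wall in near66 [ 0.6141 -0.1424  0.066 ]
S base front/end [0.6102 0.0429 0.008 ]
S base back/end [0.7276 0.0425 0.008 ]
S base back far [ 0.7279 -0.1493  0.008 ]
S endplate top front [0.6159 0.0399 0.058 ]
S blue front L top [ 0.625  -0.0775  0.078 ]
S green front [ 0.6256 -0.0389  0.078 ]
S green back [ 0.7091 -0.0701  0.078 ]
S blue back [ 0.7091 -0.1087  0.078 ]
S blue back r [ 0.7103 -0.0819  0.078 ]
S green back r [ 0.7107 -0.0371  0.078 ]
```

Request:
{"fn": "servo_tool", "kwargs": {"commands": [{"linear": [60, -65, 10], "angular": [0, 0, 5], "gripper": 0.1}, {"linear": [575, -620, 92], "angular": [0, 0, 44.8], "gripper": 0.1}, {"linear": [575, -620, 92], "angular": [0, 0, 44.8], "gripper": 0.1}, {"linear": [575, -620, 92], "angular": [0, 0, 44.8], "gripper": 0.1}, {"linear": [575, -620, 92], "angular": [0, 0, 44.8], "gripper": 0.1}, {"linear": [575, -620, 92], "angular": [0, 0, 44.8], "gripper": 0.1}, {"linear": [575, -620, 92], "angular": [0, 0, 44.8], "gripper": 0.1}, {"linear": [575, -620, 92], "angular": [0, 0, 44.8], "gripper": 0.1}, {"linear": [575, -620, 92], "angular": [0, 0, 44.8], "gripper": 0.1}, {"linear": [575, -620, 92], "angular": [0, 0, 44.8], "gripper": 0.1}, {"linear": [575, -620, 92], "angular": [0, 0, 44.8], "gripper": 0.1}, {"linear": [575, -620, 92], "angular": [0, 0, 44.8], "gripper": 0.1}, {"linear": [575, -620, 92], "angular": [0, 0, 44.8], "gripper": 0.1}, {"linear": [575, -620, 92], "angular": [0, 0, 44.8], "gripper": 0.1}, {"linear": [575, -620, 92], "angular": [0, 0, 44.8], "gripper": 0.1}, {"linear": [575, -620, 92], "angular": [0, 0, 44.8], "gripper": 0.1}, {"linear": [575, -620, 92], "angular": [0, 0, 44.8], "gripper": 0.1}, {"linear": [575, -620, 92], "angular": [0, 0, 44.8], "gripper": 0.1}, {"linear": [575, -620, 92], "angular": [0, 0, 44.8], "gripper": 0.1}, {"linear": [575, -620, 92], "angular": [0, 0, 44.8], "gripper": 0.1}], "force": 60}}

```text
time_s: 3.4
position: [0.4992, 0.2925, 0.1504]
tool_rot: [[0.931, -0.364, -0.0], [-0.364, -0.931, -0.0], [-0.0, 0.0, -1.0]]
ft_force: [1.2, -0.2, 0.2]
grip_width: 0.0466
```

Run:
```python
from h import *
T=shot('top','t1');S=shot('scene','s1')
a=cv2.resize(T['frame'][185:285,110:240],None,fx=3,fy=3);b=cv2.resize(S['frame'][190:350,310:450],None,fx=2.8,fy=2.8)
o=np.zeros((max(a.shape[0],b.shape[0]),a.shape[1]+b.shape[1],3),np.uint8);o[:a.shape[0],:a.shape[1]]=a;o[:b.shape[0],a.shape[1]:]=b;cv2.imwrite('pics/c1.png',o)
```

```text
(no output)
```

View pics/c1.png

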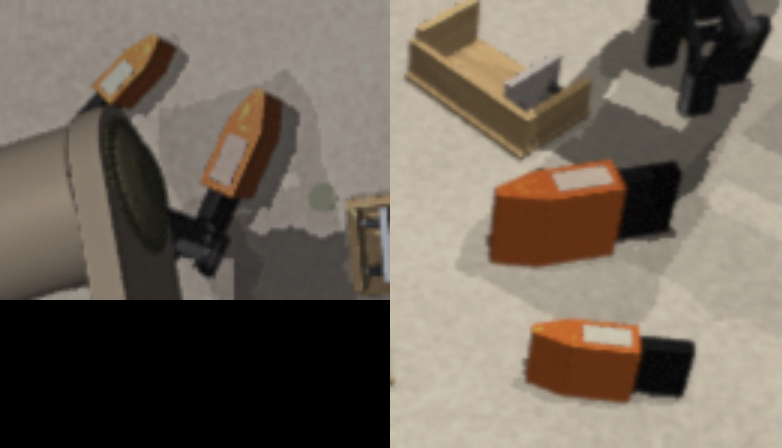

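Request:
{"fn": "servo_tool", "kwargs": {"commands": [{"linear": [0, -1, 30], "angular": [0, 0, 0], "gripper": 0.1}, {"linear": [0, -1, 60], "angular": [0, 0, 0], "gripper": 0.1}, {"linear": [0, -1, 90], "angular": [0, 0, 0], "gripper": 0.1}, {"linear": [0, -1, 108], "angular": [0, 0, 0], "gripper": 0.1}, {"linear": [0, -1, 118], "angular": [0, 0, 0], "gripper": 0.1}, {"linear": [0, -1, 118], "angular": [0, 0, 0], "gripper": 0.1}]}}

```text
time_s: 4.1
position: [0.4996, 0.2934, 0.0318]
tool_rot: [[0.931, -0.365, -0.001], [-0.365, -0.931, -0.001], [-0.001, 0.001, -1.0]]
ft_force: [-0.5, -0.7, -0.1]
grip_width: 0.047
```

Request:
{"fn": "servo_tool", "kwargs": {"commands": [{"linear": [0, 0, 0], "angular": [0, 0, 0], "gripper": -0.3}, {"linear": [0, 0, 0], "angular": [0, 0, 0], "gripper": -0.5}, {"linear": [0, 0, 0], "angular": [0, 0, 0], "gripper": -0.6}, {"linear": [0, 0, 0], "angular": [0, 0, 0], "gripper": -0.8}, {"linear": [0, 0, 0], "angular": [0, 0, 0], "gripper": -1}, {"linear": [0, 0, 0], "angular": [0, 0, 0], "gripper": -1}, {"linear": [0, 0, 0], "angular": [0, 0, 0], "gripper": -1}, {"linear": [0, 0, 0], "angular": [0, 0, 0], "gripper": -1}], "force": 70}}

```text
time_s: 4.9
position: [0.5002, 0.2943, 0.0332]
tool_rot: [[0.932, -0.363, 0.002], [-0.363, -0.932, 0.0], [0.001, -0.001, -1.0]]
ft_force: [-0.9, -1.3, 6.9]
grip_width: 0.0129
```

Request:
{"fn": "servo_tool", "kwargs": {"commands": [{"linear": [0, 0, -5], "angular": [0, 0, 0], "gripper": -1}, {"linear": [0, 0, -20], "angular": [0, 0, 0], "gripper": -1}, {"linear": [0, 0, -45], "angular": [0, 0, 0], "gripper": -1}, {"linear": [0, 0, -75], "angular": [0, 0, 0], "gripper": -1}, {"linear": [0, 0, -105], "angular": [0, 0, 0], "gripper": -1}, {"linear": [0, 0, -120], "angular": [0, 0, 0], "gripper": -1}, {"linear": [7, 21, -120], "angular": [0, 0, -2], "gripper": -1}, {"linear": [18, 56, -120], "angular": [0, 0, -4], "gripper": -1}, {"linear": [30, 91, -120], "angular": [0, 0, -6], "gripper": -1}, {"linear": [41, 126, -120], "angular": [0, 0, -8], "gripper": -1}, {"linear": [52, 161, -120], "angular": [0, 0, -10], "gripper": -1}, {"linear": [63, 196, -120], "angular": [0, 0, -12], "gripper": -1}, {"linear": [75, 231, -120], "angular": [0, 0, -14], "gripper": -1}, {"linear": [86, 266, -120], "angular": [0, 0, -16], "gripper": -1}, {"linear": [97, 301, -120], "angular": [0, 0, -18], "gripper": -1}, {"linear": [107, 331, -120], "angular": [0, 0, -20], "gripper": -1}, {"linear": [111, 346, -120], "angular": [0, 0, -21], "gripper": -1}, {"linear": [113, 351, -120], "angular": [0, 0, -21.3], "gripper": -1}, {"linear": [113, 351, -120], "angular": [0, 0, -21.3], "gripper": -1}, {"linear": [113, 351, -120], "angular": [0, 0, -21.3], "gripper": -1}]}}

```text
time_s: 6.9
position: [0.4774, -0.073, 0.1523]
tool_rot: [[1.0, -0.0, -0.0], [-0.0, -1.0, 0.0], [-0.0, -0.0, -1.0]]
ft_force: [-0.4, 0.2, -2.2]
grip_width: 0.0134
```

Run:
```python
from h import *
T=shot('top','t2');S=shot('scene','s2'); o=env.observe(); print(o['position'],o['ft_force'],o['wrist_torque'],o['q'].round(1))
a=cv2.resize(T['frame'][150:290,220:370],None,fx=2.6,fy=2.6);b=cv2.resize(S['frame'][90:260,200:350],None,fx=2.6,fy=2.6)
o=np.zeros((max(a.shape[0],b.shape[0]),a.shape[1]+b.shape[1],3),np.uint8);o[:a.shape[0],:a.shape[1]]=a;o[:b.shape[0],a.shape[1]:]=b;cv2.imwrite('pics/c2.png',o)
```

```text
[ 0.4774943  -0.07286959  0.15230859] [ 0.20505593  0.31298384 -1.61622469] [-0.00213507  0.15497502  0.01716132] [-22.8  20.5  93.    0.   66.5  67.2]
```

View pics/c2.png

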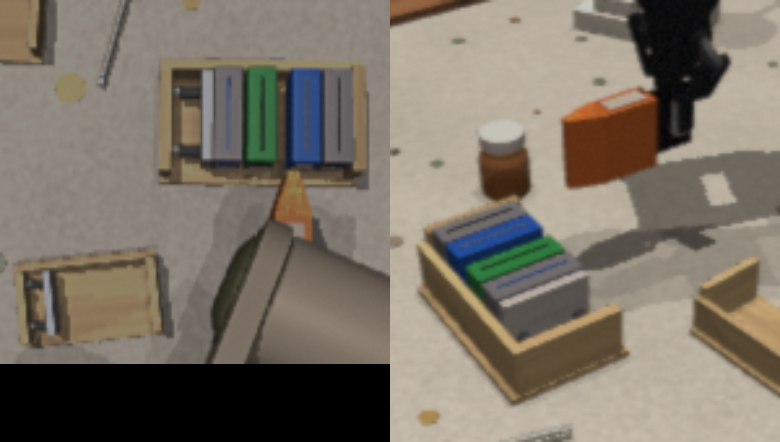

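```bash
cat > m3.py <<'E'
from h import *
from scipy.optimize import minimize
from scipy.spatial.transform import Rotation as Rn
import sys
S=env.get_image('scene');T=env.get_image('top');o=env.observe();tcp=o['position']
def pl(q):
    R=Rn.from_euler('zyx',[q[3],q[4],0],degrees=True).as_matrix()  # pitch about y at grip
    P=np.array(BODY)+[.077,0,-.0332]; return P@R.T+tcp+np.array(q[:3])
f=S['frame'].astype(float)
def masks(q):
    out=[]
    for p in(S,T):
        f=p['frame'].astype(float); r0=hull_mask(p,[pl(q)])
        near=cv2.dilate((r0>.5).astype(np.uint8),np.ones((9,9)));core=cv2.erode((r0>.5).astype(np.uint8),np.ones((5,5)))
        col=(f[...,2]-f[...,0])>f[...,2]*.45
        if p is T:
            l=(f[...,2]-f[...,0]>f[...,2]*.4)&(near>0)
            out.append((p,l.astype(float),l))
        else: out.append((p,((col&(near>0))|(core>0)).astype(float),None))
    return out
q=np.zeros(5)
for it in range(3):
    D=masks(q)
    def cost(q):
        p,m,_=D[0]; s=np.abs(hull_mask(p,[pl(q)])-m).sum()/m.sum()
        return s+20*(q[0]**2+q[1]**2+q[2]**2)/.01**2*.0005
    r=minimize(cost,q,method='Nelder-Mead',options=dict(initial_simplex=q+np.vstack([np.zeros(5),np.diag([.004,.004,.004,2,2])]),xatol=1e-4,fatol=1e-5,maxiter=400)); q=r.x
print('fit offs mm',np.round(q[:3]*1e3,1),'yaw,pitch',np.round(q[3:],2),r.fun,'zero cost',cost(np.zeros(5)))
out=[]
for p,(l,t,rr,b) in((S,(240,100,330,180)),(T,(290,195,350,255))):
    v=cv2.resize(p['frame'],None,fx=5,fy=5)
    for qq,col in((q,(0,255,0)),(np.zeros(5),(255,0,255))):
        uv=np.array([proj(p,x) for x in pl(qq)]); h=cv2.convexHull(((uv+.5)*5-.5).astype(np.float32)); cv2.polylines(v,[np.round(h).astype(int)],True,col,1)
    out.append(v[t*5:b*5,l*5:rr*5])
O=np.zeros((max(x.shape[0] for x in out),sum(x.shape[1] for x in out),3),np.uint8);c=0
for x in out: O[:x.shape[0],c:c+x.shape[1]]=x;c+=x.shape[1]
cv2.imwrite('pics/%s.png'%sys.argv[1],O)
E
python3 m3.py c3
```

```text
fit offs mm [-1.8  2.   1.1] yaw,pitch [0.11 0.08] 0.07670805923854743 zero cost 0.11680646827304947
```

View pics/c3.png

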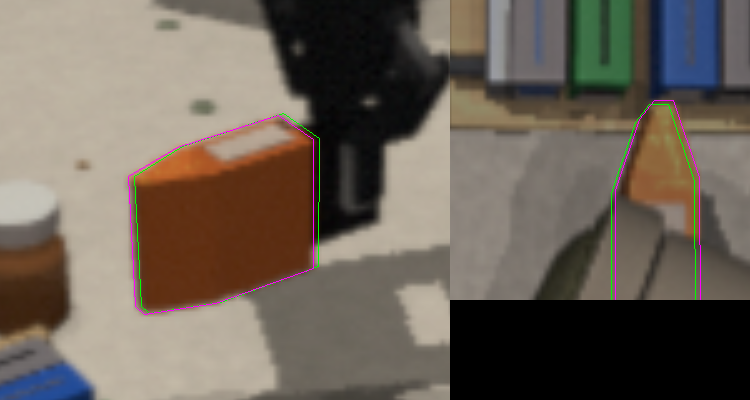

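Request:
{"fn": "servo_tool", "kwargs": {"commands": [{"linear": [-6, 2.5, 20], "angular": [0, 0, 0], "gripper": -1}, {"linear": [-6, 2.5, 50], "angular": [0, 0, 0], "gripper": -1}, {"linear": [-6, 2.5, 80], "angular": [0, 0, 0], "gripper": -1}, {"linear": [-6, 2.5, 100], "angular": [0, 0, 0], "gripper": -1}, {"linear": [-6, 2.5, 109], "angular": [0, 0, 0], "gripper": -1}, {"linear": [-6, 2.5, 109], "angular": [0, 0, 0], "gripper": -1}, {"linear": [-6, 2.5, 109], "angular": [0, 0, 0], "gripper": -1}]}}

```text
time_s: 7.8
position: [0.472, -0.0763, 0.0441]
tool_rot: [[1.0, 0.0, 0.001], [0.0, -1.0, -0.001], [0.001, 0.001, -1.0]]
ft_force: [0.5, -0.2, -1.3]
grip_width: 0.0138
```

```bash
sed -i 's/(240,100,330,180)/(215,150,320,240)/;s/(290,195,350,255)/(275,165,350,255)/' m3.py; sed -i 's/fx=5,fy=5/fx=4,fy=4/;s/(uv+.5)\*5/(uv+.5)*4/;s/v\[t\*5:b\*5,l\*5:rr\*5\]/v[t*4:b*4,l*4:rr*4]/' m3.py; python3 m3.py c4;python3 -c "
from h import *
o=env.observe();print(o['position'],o['ft_force'])"
```

```text
fit offs mm [-1.6  1.9  1.3] yaw,pitch [ 0.69 -0.39] 0.09659688810048189 zero cost 0.12939072624758058
[ 0.47208485 -0.0764543   0.04433501] [ 0.55584673  1.38128799 -1.2024469 ]
```

View pics/c4.png

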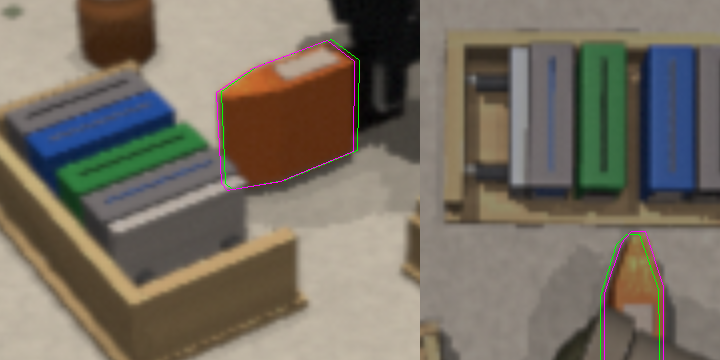

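Request:
{"fn": "servo_tool", "kwargs": {"commands": [{"linear": [5, 1.5, 0], "angular": [0, 0, 0], "gripper": -1}, {"linear": [12, 1.5, 0], "angular": [0, 0, 0], "gripper": -1}, {"linear": [20, 1.5, 0], "angular": [0, 0, 0], "gripper": -1}, {"linear": [25, 1.5, 0], "angular": [0, 0, 0], "gripper": -1}, {"linear": [28, 1.5, 0], "angular": [0, 0, 0], "gripper": -1}, {"linear": [31, 1.5, 0], "angular": [0, 0, 0], "gripper": -1}, {"linear": [34, 1.5, 0], "angular": [0, 0, 0], "gripper": -1}, {"linear": [36, 1.5, 0], "angular": [0, 0, 0], "gripper": -1}, {"linear": [36, 1.5, 0], "angular": [0, 0, 0], "gripper": -1}]}}

```text
time_s: 8.8
position: [0.5077, -0.0778, 0.0433]
tool_rot: [[1.0, -0.0, 0.0], [-0.0, -1.0, 0.0], [0.0, -0.0, -1.0]]
ft_force: [-1.0, -0.1, -2.5]
grip_width: 0.0132
```

```bash
cat > v.py <<'E'
from h import *
import sys
T=shot('top','tt'+sys.argv[1]);S=shot('scene','ss'+sys.argv[1]); o=env.observe(); print(o['time_s'],o['position'],o['ft_force'],o['wrist_torque'])
a=cv2.resize(T['frame'][162:237,275:370],None,fx=4.5,fy=4.5,interpolation=cv2.INTER_CUBIC);b=cv2.resize(S['frame'][150:250,200:300],None,fx=3.6,fy=3.6,interpolation=cv2.INTER_CUBIC)
O=np.zeros((max(a.shape[0],b.shape[0]),a.shape[1]+b.shape[1],3),np.uint8);O[:a.shape[0],:a.shape[1]]=a;O[:b.shape[0],a.shape[1]:]=b;cv2.imwrite('pics/v%s.png'%sys.argv[1],O)
E
python3 v.py 5
```

```text
8.9 [ 0.50746826 -0.07784247  0.04330962] [ 0.14137993 -0.6614772  -1.27080742] [-0.05000563  0.11613037  0.00915131]
```

View pics/v5.png

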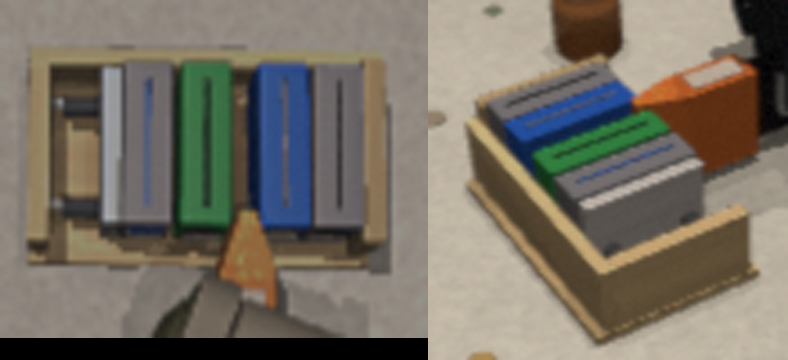

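Request:
{"fn": "servo_tool", "kwargs": {"commands": [{"linear": [2, -0.5, 0], "angular": [0, 0, 0], "gripper": -1}, {"linear": [4, -1.5, 0], "angular": [0, 0, 0], "gripper": -1}, {"linear": [6, -2.5, 0], "angular": [0, 0, 0], "gripper": -1}, {"linear": [8, -3.5, 0], "angular": [0, 0, 0], "gripper": -1}, {"linear": [10, -4.5, 0], "angular": [0, 0, 0], "gripper": -1}, {"linear": [12, -5, 0], "angular": [0, 0, 0], "gripper": -1}, {"linear": [14, -5.5, 0], "angular": [0, 0, 0], "gripper": -1}, {"linear": [14, -5.5, 0], "angular": [0, 0, 0], "gripper": -1}]}}

```text
time_s: 9.7
position: [0.5217, -0.0724, 0.0433]
tool_rot: [[1.0, -0.0, 0.0], [-0.0, -1.0, -0.0], [0.0, 0.0, -1.0]]
ft_force: [-0.5, -1.6, -2.4]
grip_width: 0.0132
```

Request:
{"fn": "servo_tool", "kwargs": {"commands": [{"linear": [2, -0.5, 0], "angular": [0, 0, 0], "gripper": -1}, {"linear": [4, -0.8, 0], "angular": [0, 0, 0], "gripper": -1}, {"linear": [6, -1, 0], "angular": [0, 0, 0], "gripper": -1}, {"linear": [8, -1, 0], "angular": [0, 0, 0], "gripper": -1}, {"linear": [8, -1, 0], "angular": [0, 0, 0], "gripper": -1}]}}

```text
time_s: 10.2
position: [0.5297, -0.0712, 0.0432]
tool_rot: [[1.0, -0.0, -0.0], [-0.0, -1.0, 0.0], [-0.0, -0.0, -1.0]]
ft_force: [-2.0, -1.2, -2.2]
grip_width: 0.0135
```

```bash
python3 v.py 6
```

```text
10.3 [ 0.52965315 -0.07121443  0.04326395] [-1.52759228 -0.94500906 -2.78977641] [-0.12044549  0.48164758 -0.05663125]
```

View pics/v6.png

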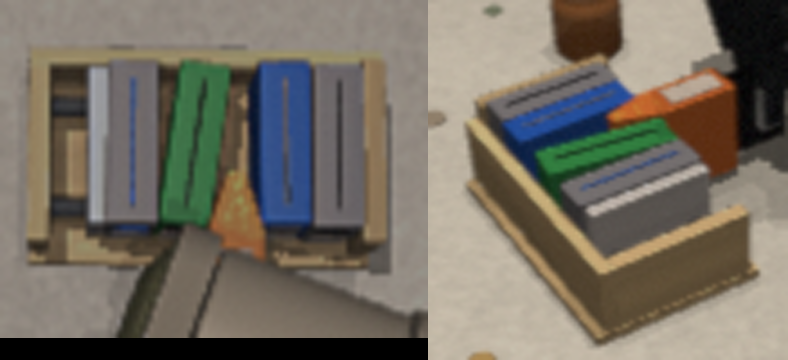

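Request:
{"fn": "servo_tool", "kwargs": {"commands": [{"linear": [2, 0, 0], "angular": [0, 0, 0], "gripper": -1}, {"linear": [4, 0, 0], "angular": [0, 0, 0], "gripper": -1}, {"linear": [6, 0, 0], "angular": [0, 0, 0], "gripper": -1}, {"linear": [8, 0, 0], "angular": [0, 0, 0], "gripper": -1}, {"linear": [10, 0, 0], "angular": [0, 0, 0], "gripper": -1}, {"linear": [10, 0, 0], "angular": [0, 0, 0], "gripper": -1}]}}

```text
time_s: 10.9
position: [0.5388, -0.0703, 0.0429]
tool_rot: [[1.0, 0.001, -0.002], [0.001, -1.0, 0.002], [-0.002, -0.002, -1.0]]
ft_force: [-4.8, 4.1, -2.2]
grip_width: 0.013
```

Request:
{"fn": "servo_tool", "kwargs": {"commands": [{"linear": [2, 0, 0], "angular": [0, 0, 0], "gripper": -1}, {"linear": [4, 0, 0], "angular": [0, 0, 0], "gripper": -1}, {"linear": [6, 0, 0], "angular": [0, 0, 0], "gripper": -1}, {"linear": [8, 0, 0], "angular": [0, 0, 0], "gripper": -1}, {"linear": [10, 0, 0], "angular": [0, 0, 0], "gripper": -1}, {"linear": [10, 0, 0], "angular": [0, 0, 0], "gripper": -1}]}}

```text
time_s: 11.5
position: [0.5485, -0.0702, 0.0428]
tool_rot: [[1.0, 0.001, -0.003], [0.001, -1.0, 0.002], [-0.003, -0.002, -1.0]]
ft_force: [-6.3, 4.6, -2.0]
grip_width: 0.0134
```

```bash
python3 v.py 7
```

```text
11.6 [ 0.54846478 -0.0702348   0.04282805] [-5.22739411  3.65598333 -3.34559819] [0.51042055 1.01755747 0.2689691 ]
```

View pics/v7.png

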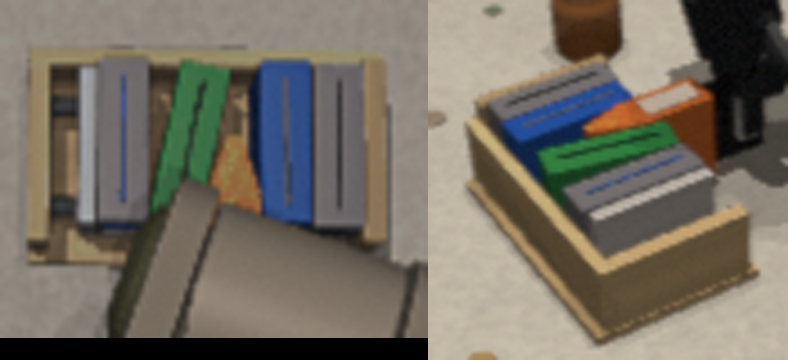

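Request:
{"fn": "servo_tool", "kwargs": {"commands": [{"linear": [0, -1, 0], "angular": [0, 0, 0], "gripper": -1}, {"linear": [2, -2, 0], "angular": [0, 0, 0], "gripper": -1}, {"linear": [4, -2, 0], "angular": [0, 0, 0], "gripper": -1}, {"linear": [6, -2, 0], "angular": [0, 0, 0], "gripper": -1}, {"linear": [8, -2, 0], "angular": [0, 0, 0], "gripper": -1}, {"linear": [8, -2, 0], "angular": [0, 0, 0], "gripper": -1}]}}

```text
time_s: 12.2
position: [0.5578, -0.0694, 0.0433]
tool_rot: [[1.0, -0.0, 0.0], [-0.0, -1.0, -0.0], [0.0, 0.0, -1.0]]
ft_force: [-2.9, -1.8, -3.5]
grip_width: 0.0132
```

Request:
{"fn": "servo_tool", "kwargs": {"commands": [{"linear": [2, 0, 0], "angular": [0, 0, 0], "gripper": -1}, {"linear": [4, 0, 0], "angular": [0, 0, 0], "gripper": -1}, {"linear": [6, 0, 0], "angular": [0, 0, 0], "gripper": -1}, {"linear": [8, 0, 0], "angular": [0, 0, 0], "gripper": -1}, {"linear": [8, 0, 0], "angular": [0, 0, 0], "gripper": -1}]}}

```text
time_s: 12.7
position: [0.5656, -0.0694, 0.0432]
tool_rot: [[1.0, -0.001, -0.0], [-0.001, -1.0, 0.0], [-0.0, -0.0, -1.0]]
ft_force: [-4.4, -2.4, -2.9]
grip_width: 0.0133
```

```bash
python3 v.py 8
```

```text
12.8 [ 0.56556419 -0.06944909  0.0432596 ] [-3.44699855 -2.03587286 -3.58716488] [-0.36837979  0.78316873 -0.13919875]
```

View pics/v8.png

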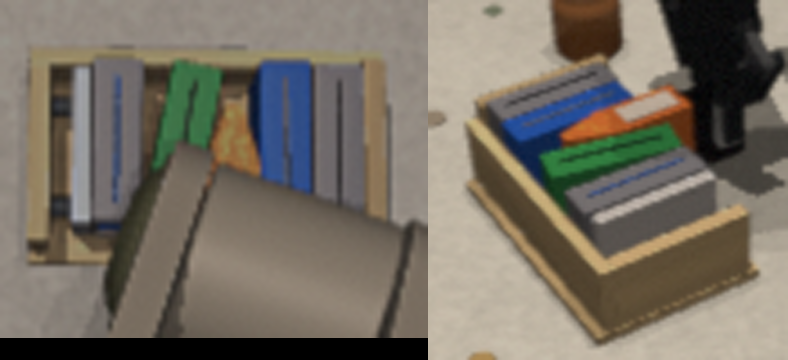

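Request:
{"fn": "servo_tool", "kwargs": {"commands": [{"linear": [2, 0, 0], "angular": [0, 0, 0], "gripper": -1}, {"linear": [4, 0, 0], "angular": [0, 0, 0], "gripper": -1}, {"linear": [6, 0, 0], "angular": [0, 0, 0], "gripper": -1}, {"linear": [8, 0, 0], "angular": [0, 0, 0], "gripper": -1}, {"linear": [10, 0, 0], "angular": [0, 0, 0], "gripper": -1}, {"linear": [10, 0, 0], "angular": [0, 0, 0], "gripper": -1}]}}

```text
time_s: 13.4
position: [0.5757, -0.0695, 0.0433]
tool_rot: [[1.0, -0.001, 0.0], [-0.001, -1.0, -0.0], [0.0, 0.0, -1.0]]
ft_force: [-2.4, -3.2, -3.4]
grip_width: 0.0135
```

Request:
{"fn": "servo_tool", "kwargs": {"commands": [{"linear": [2, 0, 0], "angular": [0, 0, 0], "gripper": -1}, {"linear": [4, 0, 0], "angular": [0, 0, 0], "gripper": -1}, {"linear": [6, 0, 0], "angular": [0, 0, 0], "gripper": -1}, {"linear": [8, 0, 0], "angular": [0, 0, 0], "gripper": -1}, {"linear": [8, 0, 0], "angular": [0, 0, 0], "gripper": -1}]}}

```text
time_s: 13.9
position: [0.5844, -0.0694, 0.0436]
tool_rot: [[1.0, -0.0, 0.002], [-0.0, -1.0, -0.0], [0.002, 0.0, -1.0]]
ft_force: [0.5, -1.9, -2.0]
grip_width: 0.0134
```

```bash
python3 v.py 9
```

```text
14.0 [ 0.58405031 -0.06939182  0.04355353] [ 0.42723504 -1.84484008 -2.39748421] [-0.17916321  0.01544792 -0.02709613]
```

View pics/v9.png

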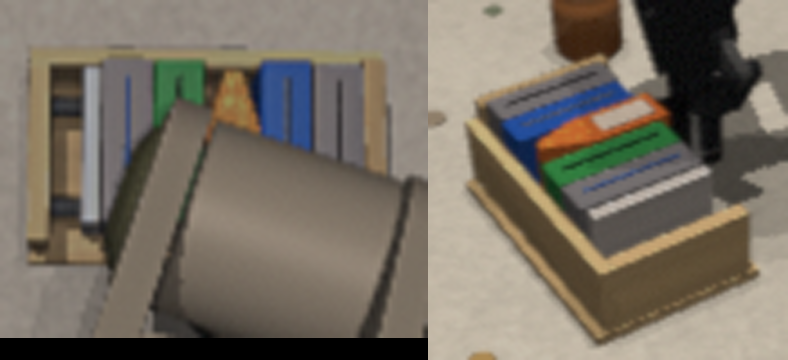

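Request:
{"fn": "servo_tool", "kwargs": {"commands": [{"linear": [1, 0, 0], "angular": [0, 0, 0], "gripper": -1}, {"linear": [2, 0, 0.5], "angular": [0, 0, 0], "gripper": -1}, {"linear": [3, 0, 1], "angular": [0, 0, 0], "gripper": -1}, {"linear": [4, 0, 1], "angular": [0, 0, 0], "gripper": -1}, {"linear": [4, 0, 1], "angular": [0, 0, 0], "gripper": -1}]}}

```text
time_s: 14.5
position: [0.5876, -0.0694, 0.0422]
tool_rot: [[1.0, -0.0, -0.0], [-0.0, -1.0, 0.0], [-0.0, -0.0, -1.0]]
ft_force: [0.4, -1.5, -2.5]
grip_width: 0.0127
```

Request:
{"fn": "servo_tool", "kwargs": {"commands": [{"linear": [0.5, 0, 0], "angular": [0, 0, 0], "gripper": -1}, {"linear": [1, 0, 0], "angular": [0, 0, 0], "gripper": -1}, {"linear": [1, 0, 0], "angular": [0, 0, 0], "gripper": -1}]}}

```text
time_s: 14.8
position: [0.5885, -0.0694, 0.0423]
tool_rot: [[1.0, -0.0, -0.0], [-0.0, -1.0, -0.0], [-0.0, 0.0, -1.0]]
ft_force: [-0.2, -2.4, -3.0]
grip_width: 0.0132
```

Request:
{"fn": "servo_tool", "kwargs": {"commands": [{"linear": [0.5, 0, 0], "angular": [0, 0, 0], "gripper": -1}, {"linear": [1, 0, 0], "angular": [0, 0, 0], "gripper": -1}, {"linear": [1, 0, 0], "angular": [0, 0, 0], "gripper": -1}]}}

```text
time_s: 15.1
position: [0.5896, -0.0694, 0.0424]
tool_rot: [[1.0, -0.0, 0.0], [-0.0, -1.0, -0.0], [0.0, 0.0, -1.0]]
ft_force: [-0.3, -2.4, -1.0]
grip_width: 0.0133
```

Request:
{"fn": "servo_tool", "kwargs": {"commands": [{"linear": [0.5, 0, 0], "angular": [0, 0, 0], "gripper": -1}, {"linear": [1, 0, 0], "angular": [0, 0, 0], "gripper": -1}, {"linear": [1, 0, 0], "angular": [0, 0, 0], "gripper": -1}]}}

```text
time_s: 15.4
position: [0.5906, -0.0694, 0.0423]
tool_rot: [[1.0, -0.0, 0.0], [-0.0, -1.0, -0.0], [0.0, 0.0, -1.0]]
ft_force: [-1.4, -2.6, -1.3]
grip_width: 0.0132
```

Request:
{"fn": "servo_tool", "kwargs": {"commands": [{"linear": [0.5, 0, 0], "angular": [0, 0, 0], "gripper": -1}, {"linear": [1, 0, 0], "angular": [0, 0, 0], "gripper": -1}, {"linear": [1, 0, 0], "angular": [0, 0, 0], "gripper": -1}]}}

```text
time_s: 15.7
position: [0.5914, -0.0694, 0.0423]
tool_rot: [[1.0, -0.0, -0.0], [-0.0, -1.0, 0.0], [-0.0, -0.0, -1.0]]
ft_force: [-1.8, -3.3, -1.2]
grip_width: 0.0135
```

Request:
{"fn": "servo_tool", "kwargs": {"commands": [{"linear": [0.5, 0, 0], "angular": [0, 0, 0], "gripper": -1}, {"linear": [1, 0, 0], "angular": [0, 0, 0], "gripper": -1}, {"linear": [1, 0, 0], "angular": [0, 0, 0], "gripper": -1}]}}

```text
time_s: 16.0
position: [0.5914, -0.0693, 0.0422]
tool_rot: [[1.0, -0.0, -0.003], [-0.0, -1.0, 0.0], [-0.003, -0.0, -1.0]]
ft_force: [-7.7, -4.2, 1.2]
grip_width: 0.0132
```

```bash
python3 v.py 10
```

```text
16.1 [ 0.59144315 -0.06932066  0.04223162] [-6.93516196 -3.47584183  1.35815244] [-0.57261992  0.94925518 -0.13304052]
```

View pics/v10.png

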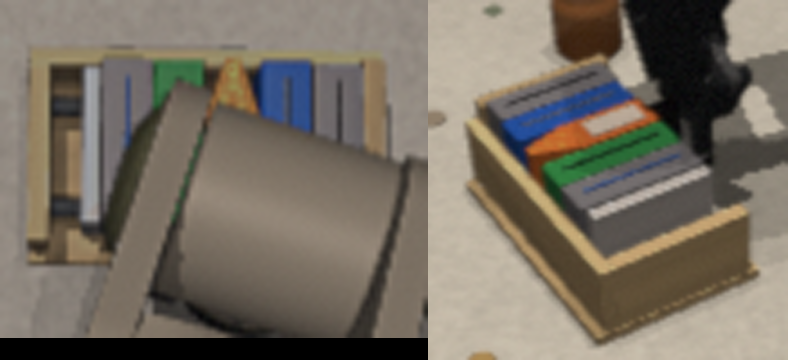

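Request:
{"fn": "servo_tool", "kwargs": {"commands": [{"linear": [-0.6, 0.5, 0.5], "angular": [0, 0, 0], "gripper": -1}, {"linear": [-0.6, 1, 1], "angular": [0, 0, 0], "gripper": -1}, {"linear": [-0.6, 1, 1], "angular": [0, 0, 0], "gripper": -1}]}}

```text
time_s: 16.4
position: [0.5914, -0.0698, 0.0413]
tool_rot: [[1.0, 0.0, -0.001], [0.0, -1.0, 0.001], [-0.001, -0.001, -1.0]]
ft_force: [-5.7, 0.6, 1.6]
grip_width: 0.0134
```

Request:
{"fn": "servo_tool", "kwargs": {"commands": [{"linear": [0, 0, 0], "angular": [0, 0, 0], "gripper": -0.6}, {"linear": [0, 0, 0], "angular": [0, 0, 0], "gripper": -0.4}, {"linear": [0, 0, 0], "angular": [0, 0, 0], "gripper": -0.2}, {"linear": [0, 0, 0], "angular": [0, 0, 0], "gripper": 0}, {"linear": [0, 0, 0], "angular": [0, 0, 0], "gripper": 0}, {"linear": [0, 0, 0], "angular": [0, 0, 0], "gripper": 0}]}}

```text
time_s: 17.0
position: [0.592, -0.0704, 0.0413]
tool_rot: [[1.0, -0.0, 0.0], [-0.0, -1.0, 0.0], [0.0, -0.0, -1.0]]
ft_force: [0.7, 0.5, 0.5]
grip_width: 0.0427
```

```bash
python3 v.py 11
```

```text
17.1 [ 0.59193817 -0.07036211  0.0413417 ] [ 1.16238837 -0.33564099 -0.22337551] [-0.01786913 -0.01895791  0.00868956]
```

View pics/v11.png

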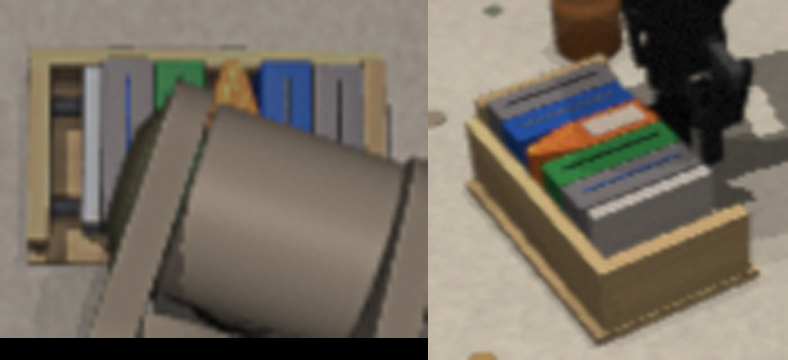

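Released cleanly with no force left on the tool. Now I'll retreat straight up, then back, to see the whole row.

Request:
{"fn": "servo_tool", "kwargs": {"commands": [{"linear": [0, 0, -15], "angular": [0, 0, 0], "gripper": 0}, {"linear": [0, 0, -40], "angular": [0, 0, 0], "gripper": 0}, {"linear": [0, 0, -75], "angular": [0, 0, 0], "gripper": 0}, {"linear": [0, 0, -110], "angular": [0, 0, 0], "gripper": 0}, {"linear": [-40, 20, -140], "angular": [0, 0, 0], "gripper": 0}, {"linear": [-80, 60, -150], "angular": [0, 0, 0], "gripper": 0}, {"linear": [-120, 100, -150], "angular": [0, 0, 0], "gripper": 0}, {"linear": [-150, 145, -150], "angular": [0, 0, 0], "gripper": 0}, {"linear": [-165, 190, -150], "angular": [0, 0, 0], "gripper": 0}, {"linear": [-175, 235, -150], "angular": [0, 0, 0], "gripper": 0}, {"linear": [-180, 260, -150], "angular": [0, 0, 0], "gripper": 0}, {"linear": [-180, 260, -150], "angular": [0, 0, 0], "gripper": 0}]}}

```text
time_s: 18.3
position: [0.4105, -0.3345, 0.1911]
tool_rot: [[1.0, -0.005, 0.0], [-0.005, -1.0, -0.001], [0.0, 0.001, -1.0]]
ft_force: [-0.6, -0.4, -0.3]
grip_width: 0.0423
```

```bash
sed -i 's/162:237,275:370/162:252,275:370/' v.py; python3 v.py 12; python3 -c "
from h import *
a=cv2.imread('pics/tt12.png');cv2.imwrite('pics/big12.png',cv2.resize(a[162:235,275:370],None,fx=8,fy=8,interpolation=cv2.INTER_CUBIC))"
```

```text
18.4 [ 0.41146315 -0.33053146  0.19106033] [ 1.1140934  -0.06925266 -0.36339611] [-0.02639024  0.02247475 -0.02030585]
```

View pics/v12.png

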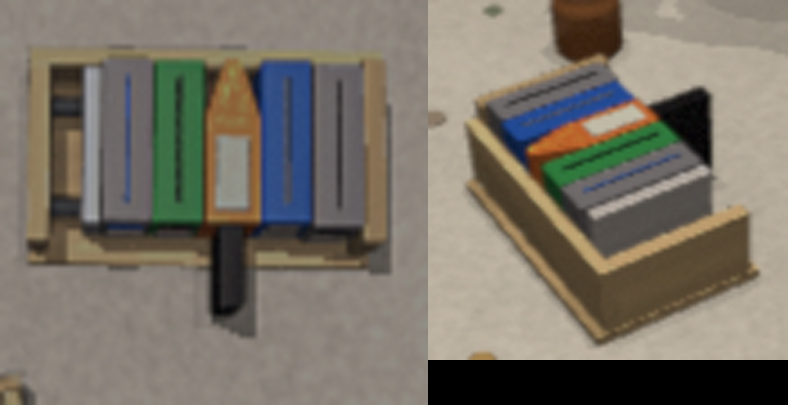

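View pics/big12.png

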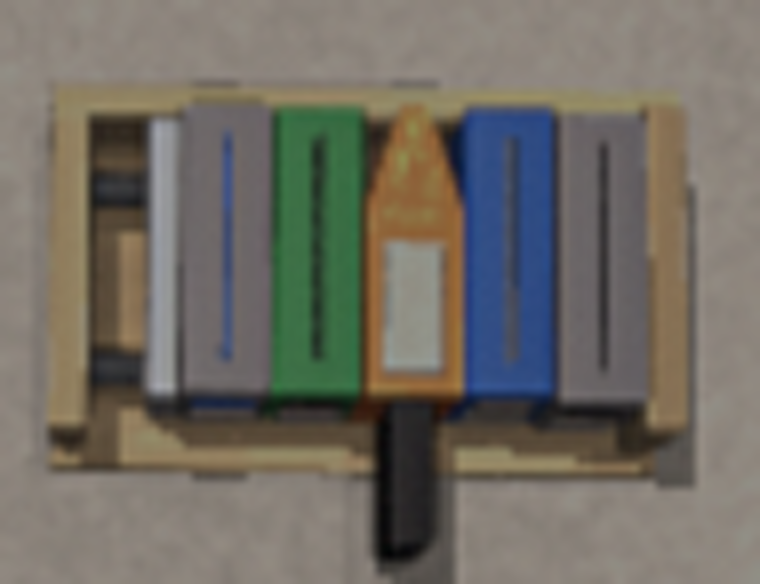

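Request:
{"fn": "servo_tool", "kwargs": {"commands": [{"linear": [0, 0, 0], "angular": [0, 0, 0], "gripper": 0}, {"linear": [0, 0, 0], "angular": [0, 0, 0], "gripper": 0}, {"linear": [0, 0, 0], "angular": [0, 0, 0], "gripper": 0}]}}

```text
time_s: 18.7
position: [0.4122, -0.3294, 0.1915]
tool_rot: [[1.0, 0.001, 0.0], [0.001, -1.0, -0.0], [0.0, 0.0, -1.0]]
ft_force: [-0.6, -0.1, -0.1]
grip_width: 0.0426
```

Run:
```python
from h import *
T=env.get_image('top')
def c(u,v): return (u+.5)/8-.5+275,(v+.5)/8-.5+162
for n,q in(('orange rear L',(368,398)),('orange rear R',(462,398)),('nose',(412,103)),('green rear',(318,397)),('blue rear',(510,398)),('a1 rear',(602,402)),('b2 rear',(228,395))): print(n,np.round(atz(T,*c(*q),.078),4))
print(env.close_job())
```

```text
orange rear L [ 0.6213 -0.0561  0.078 ]
orange rear R [ 0.6217 -0.0845  0.078 ]
nose [ 0.7127 -0.0693  0.078 ]
green rear [ 0.6215 -0.041   0.078 ]
blue rear [ 0.6218 -0.099   0.078 ]
a1 rear [ 0.6209 -0.1267  0.078 ]
b2 rear [ 0.6218 -0.0137  0.078 ]
the job is handed in; nothing more can be done
None
```

The orange case is home in the rack between the blue and green cases, and I handed the job in at about 19 s. The hand-in reported no verdict.

I picked up the larger of the two orange cases by its tab and eased it in nose first. At x = 0.591 m the push against the fence jumped to about 8 N. That was the highest wrist force I read during the insertion; the readings come only at the end of each move, so a brief higher peak is possible. I then relaxed the push, set the case on the floor, let go and backed away.

**Case position:** the last top picture puts the nose at x ≈ 0.7127 m, with the fence at about 0.7125 m. The back end is at 0.6215 m, so the case centre is within about 1 mm of home. That is inside the 2.5 mm limit, but the cameras are only good to about 2 mm.

**Row:** all five cases look upright and square, with their back edges level within about 1 mm and no visible gaps beside the orange case. The green case swung about 15° in plan during the insertion and straightened again before the end.

**Bystanders:** the arm stayed clear of the jar, glue bottle and screwdriver throughout, though I did not re-measure where they stand.

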